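# Stand the leaning log book back up against its bookend

### The arm

A 6-joint arm with a two-finger parallel gripper is mounted at the origin on a cart in front of the work surface, level with it; the furniture and walls round the work are solid. World frame = base frame: x ahead of the robot, y to its left, z up, the work surface at z = 0. Lengths are in m, angles in rad, forces in N, time in s.
With the tool pointing down it reaches from about 0.35 to 0.775 m from the base axis. Payload 5.5 kg.
Tool frame: the origin (TCP) lies midway between the tips of the shut fingers; the grasp point (between the pads) lies 19 mm behind it; z points along the fingers, y is the line along which they close (so a half turn about z gives the same grasp; the last joint's range is limited). The gripper opens to 85 mm and grips with 20 to 120 N. Pads are 22 mm wide; open, the fingers measure 114 mm over their backs; the gripper's body (76 mm by 85 mm) begins 54 mm behind the grasp point. The pads swing forward as they close: fully open they stand 13 mm farther back than shut.
Start: joints at [1.032, 0.313, 0.046, 1.304, 0, 1.431], TCP at [0.223, 0.53, 0.231] pointing down, gripper open.
Joint ranges: [-2.76, 2.76], [-0.86, 1.69], [-1.03, 1.26], [-2.2, 2.34], [-1.47, 1.5], [-3.14, 3.14]. Speed limits (rad/s): [2.57, 2.57, 3.14, 3.14, 3.14, 3.14].

### API

Orientations are given as a unit quaternion [w, x, y, z].
In Python, from workcell import telemetry, imaging, env gives the robot as it stands. The module is installed in compiled form; this text tells all that it offers.
- The arm moves only by the tool step_arm, never from a script. Its argument "moves" is a list of rows, each a list of 3 entries, a list of its own where there are three numbers: the shift along the tool's x, y, z in mm, then the turn, a rotation vector about the tool's x, y, z in rad, then the finger opening in mm, from 0 to 85.4. A call has 1 to 8 rows; each row is the pose to reach, as a shift and turn from the pose commanded when the call began, along the tool's axes at that moment; what a row does not reach only later rows make up. A row lasts 1/12 s, in which the tool goes at most 41.7 mm and 7.16 degrees, less where a joint would pass 70% of its speed; a pose out of reach is approached as far as the arm can. A call with a gripper value outside its range is refused whole. The fingers move at their own pace and stop on an object; "grip_force" is the grip in N (left out, the last holds). Time passes only in rows, so rows that repeat a pose let the fingers close. It gives the time, the measured TCP pose, the force, the opening and the grip force at its end, in the units of the state.
- telemetry.get_state(): the state, without advancing time (a new reading comes with each control period).
- imaging.read_camera(name): name is "scene" or "top" or "wrist"; returns the picture (480x640x3 uint8, red, green, blue); there is no depth.
- imaging.camera_params(name): a dict with "camera_matrix" (3x3 intrinsics, pixels), "D" ([k1, k2, p1, p2, k3] as OpenCV has them; the pictures are not rectified), "pose" (4x4, takes a point from camera to world coordinates). Camera axes: x right, y up, looking along -z (the intrinsics and any distortion apply to the point x, -y, -z); pixel columns grow to the right and rows downward; lengths in m; the calibration is good to about 2 mm. A picture is of the moment at which its call begins: read the wrist's pose just before it. camera_params takes no time and is no camera call; for the wrist camera it gives the pose at the moment of the call.
- env.hand_in(): hands the job in; it is judged then, once.
The state is a dict: "clock": time; "joint_pos": joint angles; "qvel": joint speeds; "tau": joint torques, N m; "tcp_pos": TCP position; "orientation": TCP orientation; "wrist_force": force on the tool from outside, world axes, zero at the start; "ft_torque": the same for the moment, N m; "finger_gap": finger opening in m; "grip_force": force on a finger pad.
Only numpy, scipy, OpenCV 4.12 (cv2) and the standard library are available. Lean on these libraries where they do the work, as an engineer would, in place of code of your own. Each camera call takes 0.05 s, during which the arm holds its last target. There are 200 camera calls.

### The job

The spiral-bound log book has sagged over onto the glass beaker. Push it back up with the fingers, without grasping or lifting it, and push it home so that it stands upright on its long edge, flat against the upright plate of the metal bookend, and stays there by itself. Leave the beaker, the vial, the dish and the flask standing where they are.

Things in the scene. Friction and masses are not known exactly. Their poses are not given: they have to be found in the camera images.
- log_book: Notebook, dark front, pale back, spiral on top: rigid slab 146 mm (x) by 103 (y) by 12 thick (z), 0.13 kg, on a long edge, leaning 25 degrees away from the bookend onto the beaker's rim, foot 10 to 26 mm out from the plate. Origin: back cover (towards the bookend), mid-length, 54 mm above the standing edge, 49 below the top edge; y up along the cover, z away from the bookend.
- bookend: Bookend fixed to the worktop: upright plate 120 mm long (x), 100 high, 4 thick, with a foot plate and two gussets reaching 75 mm behind it (+y). Origin: on the worktop, middle of the lower edge of the plate's front face, against which the book belongs; the book is on its -y side. z up. Pushed at the top past upright, the book leans on the plate, foot out, until pushed at half height.
- beaker: Loose clear glass beaker, 72 mm across, 82 high, 160 g, on which the book leans: on the side away from the bookend, about 50 mm towards +x (bookend's frame) from the book's middle; the -x half of the book is free to reach. Origin: centre of its underside; z up.
- vial: Small loose capped glass vial standing beyond the +x end of the book, 12 mm across, 34 mm high. Origin: centre of its underside; z up.
- petri_dish: Loose clear flat dish, 64 mm across, 13 mm high, some 20 cm in front of the plate, past the beaker. Origin: centre of its underside; z up.
- flask: Loose clear conical flask, 64 mm across the foot, 105 mm high, standing to the right. Origin: centre of its underside; z up.
Not all that is in view belongs to the job. What is shaped like the beaker but pink is not meant.

How it is judged:
At the end, for the whole second after the job is handed in: The log book rests on its long edge, upright within 0.06 rad, parallel to the plate within 0.07 rad, back cover within 8 mm of the plate, its middle within 50 mm of the plate's along it; beaker, vial, dish and flask within 20 mm of where they stood (angle between log_book's own y axis and vertical below 0.06 rad and y of log_book in the frame of bookend between -0.008 and 0.003 m and x of log_book in the frame of bookend between -0.05 and 0.05 m and angle between the x axis of log_book and the x axis of bookend, either way round below 0.07 rad and height (world z) of log_book between 0.048 and 0.06 m and linear speed of log_book below 0.01 m/s and angle between beaker's own z axis and vertical below 0.1 rad and distance of each of beaker, vial, petri_dish, flask from where it was at the start of the episode below 0.02 m); the robot touches nothing.
It fails at once if the log book is lifted off the worktop by more than about 12 mm (height (world z) of log_book above 0.068 m).
It fails at once if the beaker is shoved more than 20 mm or tipped (distance of beaker from where it was at the start of the episode above 0.02 m or angle between beaker's own z axis and vertical above 0.2 rad).
It fails at once if the vial, dish or flask is moved more than 20 mm or tipped (distance of any of vial, petri_dish, flask from where it was at the start of the episode above 0.02 m or angle between vial's own z axis and vertical above 0.5 rad or angle between flask's own z axis and vertical above 0.3 rad).
It also fails if it takes over 38 s, if anything falls off the work surface, if the arm or the gripper's body presses on something with over 40 N, if the wrist force passes 120 N, or if a joint passes its speed limit or range.

## Working session

There is one attempt and no reset: what is moved stays moved. The work goes in short steps, Python scripts to look and compute and a tool call to move; the robot and the scene stay as the last step left them, time stands still between calls to the robot, and variables do not carry over. Pictures are saved under pics/ and viewed, at most 12 in all, crops included, and the job is handed in when it is done.

Besides the shell and the picture viewer there is one more tool, called after ">>>" by a JSON object that holds its "op" and its "data", one argument or row to a line. step_arm: Moves the arm, as the interface text tells. Its arguments: {"type":"object","properties":{"moves":{"type":"array"},"grip_force":{"type":"number"}},"required":["moves"]}

```bash
mkdir -p pics; python3 - <<'E'
from workcell import telemetry, imaging
import cv2, numpy as np
s=telemetry.get_state(); print({k:np.round(v,3).tolist() for k,v in s.items()})
for n in("scene","top"):
    im=imaging.read_camera(n); cv2.imwrite(f"pics/{n}0.png",im[:,:,::-1]); p=imaging.camera_params(n); print(n,p["camera_matrix"],p["D"],np.round(p["pose"],3))
E
```

```text
{'clock': 0.0, 'joint_pos': [1.032, 0.314, 0.045, 1.304, -0.0, 1.431], 'qvel': [-0.001, 0.001, 0.002, 0.0, 0.0, -0.0], 'tau': [-0.002, -48.064, 29.853, 0.02, -0.0, 0.0], 'tcp_pos': [0.223, 0.529, 0.23], 'orientation': [-0.0, 0.198, 0.98, -0.001], 'wrist_force': [0.271, 0.854, -0.984], 'ft_torque': [-0.014, 0.027, -0.02], 'grip_force': 0.0, 'finger_gap': 0.085}
scene [[532.53994438   0.         323.63719838]
 [  0.         532.53994438 244.56686827]
 [  0.           0.           1.        ]] [-0.12686203  0.          0.          0.          0.        ] [[-0.494  0.596 -0.633 -0.025]
 [-0.869 -0.331  0.368  0.157]
 [ 0.01   0.732  0.681  0.693]
 [ 0.     0.     0.     1.   ]]
top [[621.19389699   0.         325.66926585]
 [  0.         621.19389699 253.71052389]
 [  0.           0.           1.        ]] [-0.09813111  0.          0.          0.          0.        ] [[-0.023  0.996 -0.091  0.429]
 [-0.999 -0.021  0.027 -0.149]
 [ 0.025  0.092  0.995  1.264]
 [ 0.     0.     0.     1.   ]]
```

View pics/scene0.png

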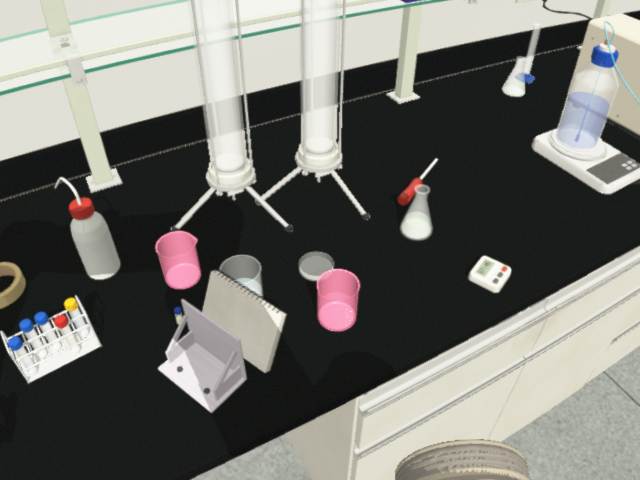

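View pics/top0.png

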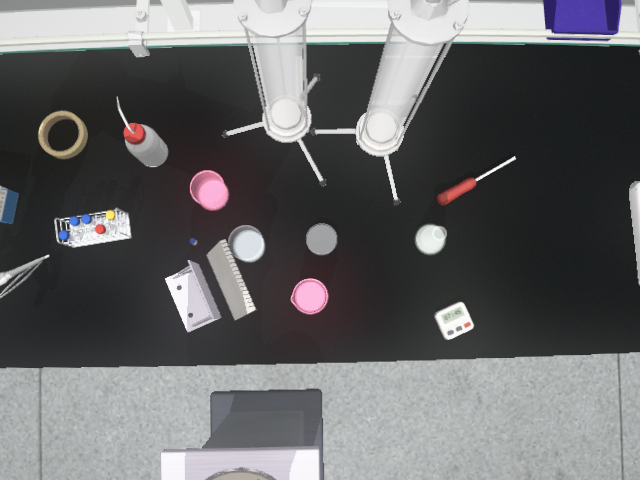

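The scene view shows the book's pale back leaning right of the bookend. In the top view the plate runs about (190,262)-(220,320), the book's top (222,242)-(250,318), the beaker is at (247,243), the vial at (194,241), and a pink decoy at (310,295). I'll zoom in and measure.

```bash
cat > h.py <<'E'
import cv2, numpy as np
from workcell import telemetry, imaging
def ray(n,uv,z,p=None):
    p=p or imaging.camera_params(n); P=np.array(p["pose"])
    u=cv2.undistortPoints(np.array([[uv]],float),np.array(p["camera_matrix"]),np.array(p["D"]))[0,0]
    d=P[:3,:3]@[u[0],-u[1],-1]; o=P[:3,3]
    return o+d*(z-o[2])/d[2]
def proj(n,X):
    p=imaging.camera_params(n);P=np.array(p["pose"]);c=P[:3,:3].T@(np.array(X)-P[:3,3]);c=c*[1,-1,-1]
    return cv2.projectPoints(c.reshape(1,1,3),np.zeros(3),np.zeros(3),np.array(p["camera_matrix"]),np.array(p["D"]))[0].ravel()
E
python3 - <<'E'
import cv2
a=cv2.imread("pics/top0.png")[225:345,155:295]; b=cv2.imread("pics/scene0.png")[230:420,150:300]
a=cv2.resize(a,None,fx=3.0,fy=3.0,interpolation=cv2.INTER_CUBIC); b=cv2.resize(b,None,fx=2.4,fy=2.4,interpolation=cv2.INTER_CUBIC)
import numpy as np
h=max(a.shape[0],b.shape[0]); o=np.zeros((h,a.shape[1]+b.shape[1],3),np.uint8); o[:a.shape[0],:a.shape[1]]=a; o[:b.shape[0],a.shape[1]:]=b; cv2.imwrite("pics/crop.png",o)
E
```

```text
(no output)
```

View pics/crop.png

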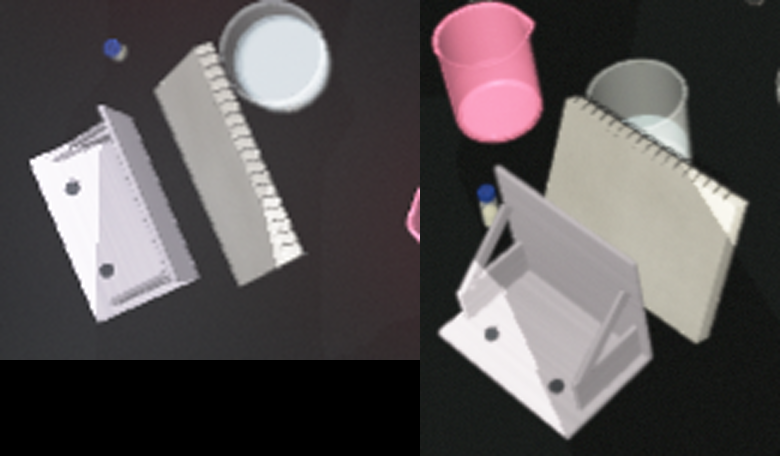

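The crop shows the plate's front face as a gray strip (bottom edge about (199,265)-(221,318) in full pixels), the book's back foot edge (207,255)-(235,320) and its spiral top edge (225,240)-(256,309).

```bash
python3 - <<'E'
from h import *
r=lambda n,uv,z:print(n,uv,z,np.round(ray(n,uv,z),4)[:2])
def f(n,u,v): return (155+u/3,225+v/3) if n=="top" else (150+(u-420)/2.4,230+v/2.4)
for nm,n,u,v,z in [("plate bot +x","top",132,120,0),("plate bot -x","top",198,278,0),("plate top +x","top",101,105,.1),("plate top -x","top",176,284,.1),
 ("plate top +x","scene",497,167,.1),("plate top -x","scene",636,265,.1),("plate bot -x","scene",652,355,0),
 ("book foot +x","top",155,90,.003),("book foot -x","top",240,285,.003),("book foot -x","scene",700,342,.003),
 ("book topfront +x","top",210,43,.094),("book topfront -x","top",304,253,.091),("book topback +x","scene",568,97,.098),("book topback -x","scene",746,203,.098),
 ("vial top","top",112,46,.034)]:
    print(nm,n,np.round(ray(n,f(n,u,v),z)[:2],4))
im=imaging.read_camera("top")
print("beaker rim", ray("top",f("top",276,55),.082)[:2],"dish",ray("top",(321,239),.013)[:2],"flask",ray("top",(431,239),.05)[:2], "pink",ray("top",(310,295),.08)[:2])
E
```

```text
plate bot +x top [0.5266 0.0754]
plate bot -x top [0.4187 0.0315]
plate top +x top [0.5286 0.0771]
plate top -x top [0.4161 0.031 ]
plate top +x scene [0.5232 0.0798]
plate top -x scene [0.4131 0.0337]
plate bot -x scene [0.4172 0.0322]
book foot +x top [0.5464 0.0591]
book foot -x top [0.4135 0.0029]
book foot -x scene [0.4095 0.0021]
book topfront +x top [0.567  0.0092]
book topfront -x top [ 0.4337 -0.0481]
book topback +x scene [0.5606 0.0188]
book topback -x scene [ 0.4252 -0.0429]
vial top top [0.5735 0.0825]
beaker rim [ 0.55984076 -0.03121608] dish [ 0.57323846 -0.17426668] flask [ 0.5646467  -0.39150191] pink [ 0.45871069 -0.14956646]
```

>>> {"op": "step_arm", "data": {
  "moves": [
    [[-28,-26,0],[0,0,0.1],0],
    [[-56,-52,0],[0,0,0.2],0],
    [[-84,-78,0],[0,0,0.3],0],
    [[-112,-104,0],[0,0,0.4],0],
    [[-140,-130,0],[0,0,0.5],0],
    [[-168,-156,0],[0,0,0.6],0],
    [[-196,-182,0],[0,0,0.7],0],
    [[-224,-208,0],[0,0,0.79],0]
  ],
  "grip_force": 20
}}

```text
clock: 0.82
tcp_pos: [0.3491, 0.2495, 0.2312]
orientation: [-0.0, 0.562, 0.827, 0.0]
wrist_force: [0.7, 0.5, 0.1]
finger_gap: 0.0002
grip_force: 0.0
```

```bash
cat >> h.py <<'E'
from scipy.spatial.transform import Rotation as R
XB=np.array([.928,.373,0]);YB=np.array([-.373,.928,0]);O=np.array([.471,.0537,0])
def st(goal=None):
    s=telemetry.get_state();q=s["orientation"];M=R.from_quat([*q[1:],q[0]]).as_matrix();p=np.array(s["tcp_pos"])
    d=p-O;print("t",round(s["clock"],2),"xb,yb,z mm",np.round([d@XB*1e3,d@YB*1e3,p[2]*1e3],1),"F",np.round(s["wrist_force"],1),"gap",round(s["finger_gap"],3),"q",np.round(s["joint_pos"],2))
    print("tool axes in bookend (rows xb,yb,z)\n",np.round(np.array([XB,YB,[0,0,1]])@M,3))
    if goal is not None:
        g=O+XB*goal[0]/1e3+YB*goal[1]/1e3+np.array([0,0,goal[2]/1e3]);print("tool shift mm",np.round(M.T@(g-p)*1e3,1))
E
python3 -c "
from h import *
st([-25,-115,230])"
```

```text
t 0.82 xb,yb,z mm [-40.1 227.2 231.2] F [0.7 0.5 0.1] gap 0.0 q [ 0.43  0.03 -0.3   1.24  0.    1.63]
tool axes in bookend (rows xb,yb,z)
 [[ 0.005  1.     0.   ]
 [ 1.    -0.005  0.   ]
 [ 0.     0.    -1.   ]]
tool shift mm [-342.1   16.7    1.2]
```

>>> {"op": "step_arm", "data": {
  "moves": [
    [[-40,2,0],[0,0,0],0],
    [[-80,4,0],[0,0,0],0],
    [[-120,6,0],[0,0,0],0],
    [[-160,8,0],[0,0,0],0],
    [[-200,10,0],[0,0,0],0],
    [[-240,12,0],[0,0,0],0],
    [[-280,14,0],[0,0,0],0],
    [[-320,16,0],[0,0,0],0]
  ]
}}

```text
clock: 1.48
tcp_pos: [0.4833, -0.0418, 0.2312]
orientation: [-0.0, 0.56, 0.828, 0.0]
wrist_force: [-0.3, 0.4, 0.2]
finger_gap: 0.0003
grip_force: 0.0
```

>>> {"op": "step_arm", "data": {
  "moves": [
    [[-22,0,0],[0,0,0],0],
    [[-22,0,35],[0,0,0],0],
    [[-22,0,65],[0,0,0],0],
    [[-22,0,85],[0,0,0],0],
    [[-22,0,85],[0,0,0],0]
  ]
}}

```text
clock: 1.9
tcp_pos: [0.4879, -0.0595, 0.1417]
orientation: [-0.004, 0.56, 0.828, -0.001]
wrist_force: [-0.5, 0.3, -0.6]
finger_gap: -0.0004
grip_force: 0.0
```

```bash
python3 -c "
from h import *
st([-25,-115,46])
for n in('top','wrist'): cv2.imwrite(f'pics/{n}1.png',imaging.read_camera(n)[:,:,::-1])
a=cv2.resize(cv2.imread('pics/top1.png')[205:345,155:335],(514,400));b=cv2.resize(cv2.imread('pics/wrist1.png'),(280,210));o=np.zeros((400,794,3),np.uint8);o[:,:514]=a;o[:210,514:]=b;cv2.imwrite('pics/c1.png',o)"
```

```text
t 1.9 xb,yb,z mm [ -26.6 -111.4  141.7] F [-0.5  0.3 -0.6] gap -0.0 q [-0.28  0.21 -0.32  1.05  0.    0.9 ]
tool axes in bookend (rows xb,yb,z)
 [[ 0.001  1.    -0.007]
 [ 1.    -0.001  0.005]
 [ 0.005 -0.007 -1.   ]]
tool shift mm [-4.2  2.2 95.7]
```

View pics/c1.png

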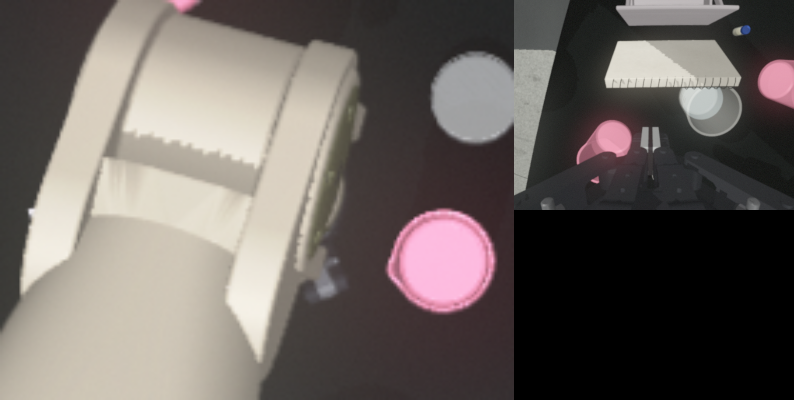

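The wrist view shows the plate, the book and the beaker to its right. The shut fingers are in front of the book's free half, clear of both glasses, so I descend.

>>> {"op": "step_arm", "data": {
  "moves": [
    [[-3,2,25],[0,0,0],0],
    [[-3,2,50],[0,0,0],0],
    [[-3,2,75],[0,0,0],0],
    [[-3,2,93],[0,0,0],0],
    [[-3,2,93],[0,0,0],0],
    [[-3,2,93],[0,0,0],0]
  ]
}}

```text
clock: 2.5
tcp_pos: [0.4949, -0.0621, 0.0544]
orientation: [0.0, 0.56, 0.829, 0.0]
wrist_force: [-0.4, 0.3, 0.2]
finger_gap: 0.0002
grip_force: 0.0
```

```bash
python3 -c "
from h import *
st([-25,-100,46])"
```

```text
t 2.5 xb,yb,z mm [ -21.1 -116.4   54.4] F [-0.4  0.3  0.2] gap 0.0 q [-0.29  0.3  -0.44  0.83  0.    0.9 ]
tool axes in bookend (rows xb,yb,z)
 [[-0.     1.     0.001]
 [ 1.     0.    -0.   ]
 [-0.     0.001 -1.   ]]
tool shift mm [16.3 -3.9  8.4]
```

>>> {"op": "step_arm", "data": {
  "moves": [
    [[6,-2,9],[0,0,0],0],
    [[12,-4,9],[0,0,0],0],
    [[18,-4,9],[0,0,0],0],
    [[23,-4,9],[0,0,0],0],
    [[28,-4,9],[0,0,0],0],
    [[33,-4,9],[0,0,0],0],
    [[38,-4,9],[0,0,0],0],
    [[42,-4,9],[0,0,0],0]
  ]
}}

```text
clock: 3.17
tcp_pos: [0.4748, -0.0241, 0.0445]
orientation: [0.0, 0.56, 0.829, 0.0]
wrist_force: [-0.1, 0.6, 0.6]
finger_gap: -0.0003
grip_force: 0.0
```

```bash
python3 -c "
from h import *
st([-25,-50,46])
cv2.imwrite('pics/w2.png',imaging.read_camera('wrist')[:,:,::-1])"
```

```text
t 3.17 xb,yb,z mm [-25.5 -73.6  44.5] F [-0.1  0.6  0.6] gap -0.0 q [-0.22  0.27 -0.51  0.79  0.    0.97]
tool axes in bookend (rows xb,yb,z)
 [[-0.  1.  0.]
 [ 1.  0. -0.]
 [-0.  0. -1.]]
tool shift mm [23.6  0.5 -1.5]
```

View pics/w2.png

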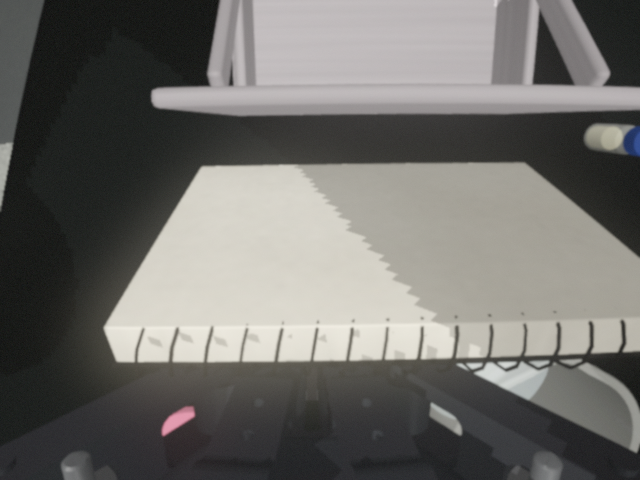

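The wrist view shows the fingers just behind the book's top (row 360), with the plate's edge at row 100 and the vial at (620,140). Everything is still standing, so I keep pushing.

>>> {"op": "step_arm", "data": {
  "moves": [
    [[4,0,0],[0,0,0],0],
    [[8,0,0],[0,0,0],0],
    [[12,0,0],[0,0,0],0],
    [[16,0,0],[0,0,0],0],
    [[20,0,0],[0,0,0],0],
    [[24,0,0],[0,0,0],0],
    [[27,0,0],[0,0,0],0],
    [[27,0,0],[0,0,0],0]
  ]
}}

```text
clock: 3.88
tcp_pos: [0.4644, 0.001, 0.0442]
orientation: [-0.0, 0.56, 0.829, 0.0]
wrist_force: [-0.9, 0.6, -0.0]
finger_gap: -0.0
grip_force: 0.0
```

```bash
python3 -c "
from h import *
st([-25,-25,46])
cv2.imwrite('pics/w3.png',imaging.read_camera('wrist')[:,:,::-1])"
```

```text
t 3.88 xb,yb,z mm [-25.8 -46.5  44.2] F [-0.9  0.6 -0. ] gap -0.0 q [-0.17  0.25 -0.53  0.79  0.    1.02]
tool axes in bookend (rows xb,yb,z)
 [[-0.  1. -0.]
 [ 1.  0.  0.]
 [ 0. -0. -1.]]
tool shift mm [21.4  0.8 -1.8]
```

View pics/w3.png

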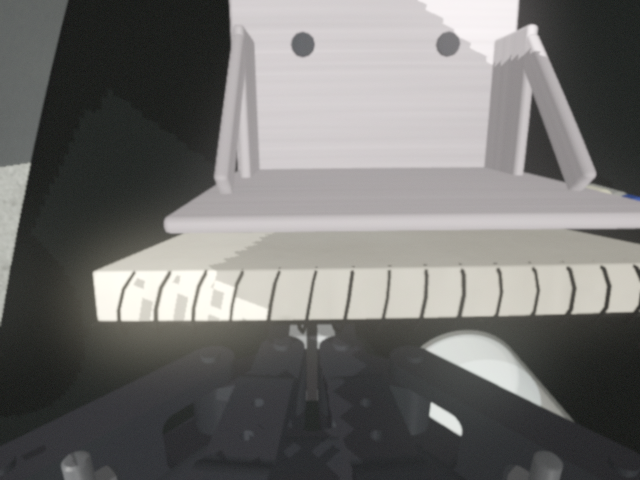

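The book is nearly upright: its top edge is at rows 265-320, just in front of the plate's top at row 225, and parallel to it.

>>> {"op": "step_arm", "data": {
  "moves": [
    [[3,0,0],[0,0,0],0],
    [[6,0,0],[0,0,0],0],
    [[9,0,0],[0,0,0],0],
    [[12,0,0],[0,0,0],0],
    [[15,0,0],[0,0,0],0],
    [[18,0,0],[0,0,0],0],
    [[20,0,0],[0,0,0],0],
    [[20,0,0],[0,0,0],0]
  ]
}}

```text
clock: 4.6
tcp_pos: [0.4572, 0.0193, 0.0443]
orientation: [-0.0, 0.56, 0.829, 0.0]
wrist_force: [0.3, 0.2, -0.7]
finger_gap: 0.0001
grip_force: 0.1
```

```bash
python3 -c "
from h import *
st([-25,-22,46])
cv2.imwrite('pics/w4.png',imaging.read_camera('wrist')[:,:,::-1])"
```

```text
t 4.6 xb,yb,z mm [-25.6 -26.8  44.3] F [ 0.3  0.2 -0.7] gap 0.0 q [-0.13  0.24 -0.55  0.78  0.    1.05]
tool axes in bookend (rows xb,yb,z)
 [[-0.  1.  0.]
 [ 1.  0.  0.]
 [ 0.  0. -1.]]
tool shift mm [ 4.7  0.6 -1.7]
```

View pics/w4.png

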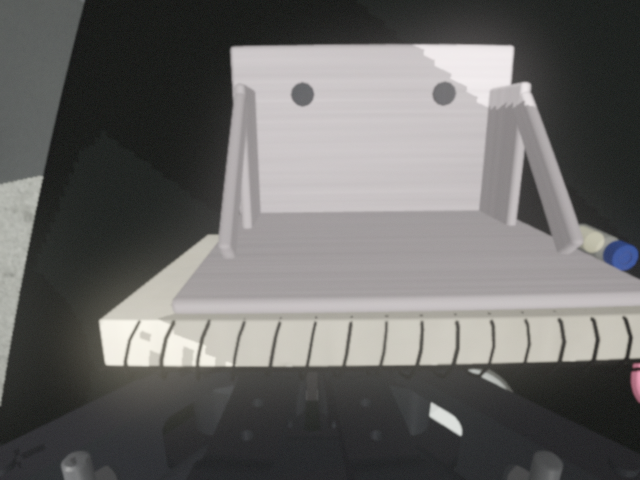

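The book's top is now right at the plate (rows 315-365 against the plate's edge at row 305). I push on slowly until the force shows it is seated.

>>> {"op": "step_arm", "data": {
  "moves": [
    [[2,0,0],[0,0,0],0],
    [[4,0,0],[0,0,0],0],
    [[6,0,0],[0,0,0],0],
    [[7,0,0],[0,0,0],0],
    [[7,0,0],[0,0,0],0]
  ]
}}

```text
clock: 5.07
tcp_pos: [0.4591, 0.0207, 0.0456]
orientation: [0.006, 0.561, 0.828, -0.002]
wrist_force: [8.8, -17.2, -1.1]
finger_gap: 0.0001
grip_force: 0.0
```

```bash
python3 -c "
from h import *
st([-25,-22,46])"
```

```text
t 5.07 xb,yb,z mm [-23.4 -26.2  45.6] F [  8.8 -17.2  -1.1] gap 0.0 q [-0.12  0.24 -0.55  0.77 -0.01  1.07]
tool axes in bookend (rows xb,yb,z)
 [[ 0.003  1.     0.003]
 [ 1.    -0.003 -0.012]
 [-0.012  0.003 -1.   ]]
tool shift mm [ 4.2 -1.7 -0.5]
```

>>> {"op": "step_arm", "data": {
  "moves": [
    [[-7,0,0],[0,0,0],0],
    [[-15,0,0],[0,0,0],0],
    [[-30,0,0],[0,0,0],0],
    [[-45,0,0],[0,0,0],0],
    [[-45,0,0],[0,0,0],0],
    [[-45,0,0],[0,0,0],0]
  ]
}}

```text
clock: 5.57
tcp_pos: [0.4714, -0.0166, 0.0441]
orientation: [-0.001, 0.561, 0.828, 0.0]
wrist_force: [-1.0, 0.6, -0.7]
finger_gap: -0.0001
grip_force: 0.0
```

```bash
python3 -c "
from h import *
st([-25,-22,35])
w=imaging.read_camera('wrist')[:,:,::-1];s=imaging.read_camera('scene')[:,:,::-1]
cv2.imwrite('pics/w5.png',w);cv2.imwrite('pics/s5.png',s)
a=cv2.resize(s[270:420,150:300],(450,450),interpolation=cv2.INTER_CUBIC);b=cv2.resize(w,(350,262));o=np.zeros((450,800,3),np.uint8);o[:,:450]=a;o[:262,450:]=b;cv2.imwrite('pics/c5.png',o)"
```

```text
t 5.57 xb,yb,z mm [-25.9 -65.4  44.1] F [-1.   0.6 -0.7] gap -0.0 q [-0.21  0.26 -0.52  0.79  0.    0.98]
tool axes in bookend (rows xb,yb,z)
 [[ 0.002  1.    -0.   ]
 [ 1.    -0.002  0.001]
 [ 0.001 -0.    -1.   ]]
tool shift mm [43.3  0.8  9.1]
```

View pics/c5.png

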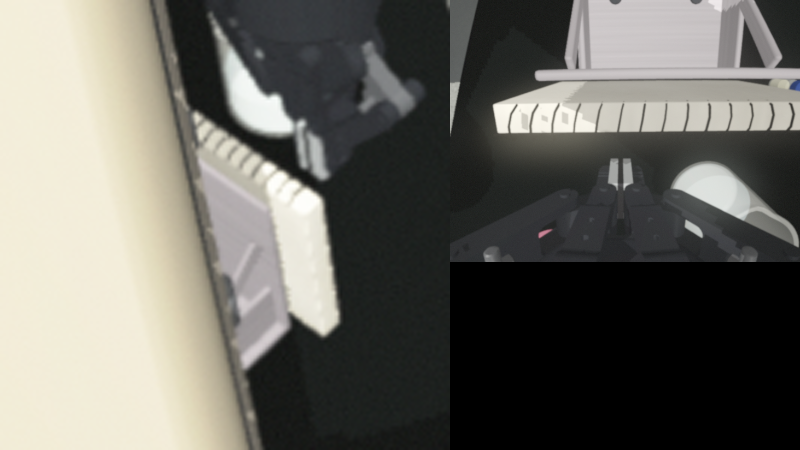

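```bash
python3 -c "
from h import *
p=imaging.camera_params('wrist');P=np.array(p['pose']);B=np.array([XB,YB,[0,0,1]])
print('cam in bookend',np.round(B@(P[:3,3]-O)*1e3), 'look',np.round(B@-P[:3,2],2))
np.save('pics/P5.npy',P)
w=cv2.imread('pics/w5.png');cv2.imwrite('pics/w5c.png',cv2.resize(w[100:270,60:360],None,fx=2.6,fy=2.6,interpolation=cv2.INTER_CUBIC))"
```

```text
cam in bookend [-26.   6. 187.] look [-0.   -0.27 -0.96]
```

View pics/w5c.png

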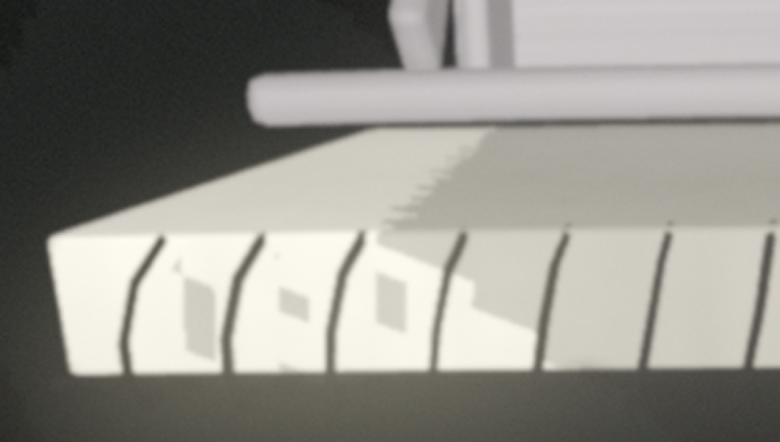

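```bash
cat >> h.py <<'E'
def wb(uv,z,n='wrist'): 
    d=ray(n,uv,z)-O; return np.round([d@XB*1e3,d@YB*1e3],1)
E
python3 -c "
from h import *
c=lambda u,v:(60+u/2.6,100+v/2.6)
print('plate top front',wb(c(270,124),.1),wb(c(700,120),.1))
print('foot back -x',wb(c(378,128),.0),wb(c(700,124),0))
print('top back',wb(c(50,237),.1025),wb(c(700,229),.1025)); print('top front',wb(c(70,375),.101),wb(c(700,368),.101))
s=lambda u,v:(150+u/3,270+v/3)
print('scene foot back -x',wb(s(325,335),.0,'scene'),'topback',wb(s(272,178),.1025,'scene'),'top -x back/front',wb(s(300,205),.1025,'scene'),wb(s(323,200),.1025,'scene'))"
```

```text
plate top front [-57.4   1.3] [-22.6   1.4]
foot back -x [-74.2  -5. ] [-18.4  -4.6]
top back [-75.8  -7.4] [-22.6  -7. ]
top front [-76.7 -19.6] [-22.4 -19. ]
scene foot back -x [-76.2  -6.3] topback [-49.9 -10. ] top -x back/front [-70.8  -7. ] [-77.  -15.8]
```

The book stands almost upright by itself, about 2 mm off vertical over its height. Its back is still 6-8 mm off the plate: the upper finger pushed the top, and the book rocked back. Next I tilt the tips forward, go lower and nearer the middle, and push at half height.

>>> {"op": "step_arm", "data": {
  "moves": [
    [[0,7,2],[0,0.11,0],0],
    [[8,14,4],[0,0.22,0],0],
    [[16,20,5],[0,0.22,0],0],
    [[24,20,5],[0,0.22,0],0],
    [[28,20,5],[0,0.22,0],0],
    [[28,20,5],[0,0.22,0],0],
    [[28,20,5],[0,0.22,0],0]
  ]
}}

```text
clock: 6.25
tcp_pos: [0.4786, 0.0183, 0.0396]
orientation: [-0.091, 0.556, 0.824, 0.061]
wrist_force: [-0.2, -0.3, 0.2]
finger_gap: 0.0
grip_force: 0.0
```

```bash
python3 -c "
from h import *
st([-5,-22,40])"
```

```text
t 6.25 xb,yb,z mm [ -6.2 -35.6  39.6] F [-0.2 -0.3  0.2] gap 0.0 q [-0.24  0.36 -0.41  0.93  0.18  0.93]
tool axes in bookend (rows xb,yb,z)
 [[-0.002  1.    -0.001]
 [ 0.976  0.002  0.218]
 [ 0.218 -0.    -0.976]]
tool shift mm [13.4  1.2  2.6]
```

>>> {"op": "step_arm", "data": {
  "moves": [
    [[2.9,0,0.7],[0,0,0],0],
    [[5.9,0,1.3],[0,0,0],0],
    [[7.8,0,1.7],[0,0,0],0],
    [[9.8,0,2.2],[0,0,0],0],
    [[11.7,0,2.6],[0,0,0],0],
    [[13.2,0,2.9],[0,0,0],0],
    [[13.2,0,2.9],[0,0,0],0]
  ]
}}

```text
clock: 6.83
tcp_pos: [0.4747, 0.0297, 0.0393]
orientation: [-0.091, 0.557, 0.824, 0.061]
wrist_force: [-0.2, -1.1, -1.0]
finger_gap: -0.0001
grip_force: 0.2
```

```bash
python3 -c "
from h import *
st([-5,-18,40])"
```

```text
t 6.83 xb,yb,z mm [ -5.5 -23.7  39.3] F [-0.2 -1.1 -1. ] gap -0.0 q [-0.22  0.36 -0.42  0.92  0.18  0.95]
tool axes in bookend (rows xb,yb,z)
 [[ 0.     1.     0.   ]
 [ 0.976 -0.     0.218]
 [ 0.218  0.    -0.976]]
tool shift mm [5.7 0.5 0.6]
```

Force is still small, so the push goes a bit further, in small rows.

>>> {"op": "step_arm", "data": {
  "moves": [
    [[1,0,0.2],[0,0,0],0],
    [[2,0,0.4],[0,0,0],0],
    [[3,0,0.7],[0,0,0],0],
    [[4,0,0.9],[0,0,0],0],
    [[4,0,0.9],[0,0,0],0]
  ]
}}

```text
clock: 7.25
tcp_pos: [0.4739, 0.0319, 0.0393]
orientation: [-0.089, 0.557, 0.823, 0.06]
wrist_force: [1.3, -5.7, -0.4]
finger_gap: -0.0002
grip_force: 3.4
```

```bash
python3 -c "
from h import *
st([-5,-18,40])"
```

```text
t 7.25 xb,yb,z mm [ -5.5 -21.3  39.3] F [ 1.3 -5.7 -0.4] gap -0.0 q [-0.22  0.35 -0.43  0.92  0.18  0.96]
tool axes in bookend (rows xb,yb,z)
 [[ 0.001  1.    -0.   ]
 [ 0.977 -0.001  0.215]
 [ 0.214 -0.    -0.977]]
tool shift mm [3.4 0.5 0. ]
```

>>> {"op": "step_arm", "data": {
  "moves": [
    [[1,0,0.2],[0,0,0],0],
    [[2,0,0.4],[0,0,0],0],
    [[2,0,0.4],[0,0,0],0],
    [[2,0,0.4],[0,0,0],0]
  ]
}}

```text
clock: 7.58
tcp_pos: [0.4739, 0.0321, 0.0394]
orientation: [-0.088, 0.557, 0.823, 0.059]
wrist_force: [1.4, -11.9, -2.0]
finger_gap: -0.0001
grip_force: 6.1
```

>>> {"op": "step_arm", "data": {
  "moves": [
    [[-2,0,-0.4],[0,0,0],0],
    [[-5,0,-1.1],[0,0,0],0],
    [[-10,0,-2.2],[0,0,0],0],
    [[-19,0,-4.2],[0,0,0],0],
    [[-27,0,-6],[0,0,0],0],
    [[-32,0,-7],[0,0,0],0],
    [[-32,0,-7],[0,0,0],0],
    [[-32,0,-7],[0,0,0],0]
  ]
}}

```text
clock: 8.25
tcp_pos: [0.4847, 0.0046, 0.0391]
orientation: [-0.091, 0.557, 0.823, 0.062]
wrist_force: [1.0, -0.5, -0.3]
finger_gap: -0.0001
grip_force: 0.0
```

```bash
python3 -c "
from h import *
st([-25,-60,44])
p=imaging.camera_params('wrist');np.save('pics/P6.npy',p['pose'])
w=imaging.read_camera('wrist')[:,:,::-1];cv2.imwrite('pics/w6.png',w)"
```

```text
t 8.25 xb,yb,z mm [ -5.6 -50.7  39.1] F [ 1.  -0.5 -0.3] gap -0.0 q [-0.27  0.38 -0.39  0.94  0.18  0.91]
tool axes in bookend (rows xb,yb,z)
 [[ 0.001  1.     0.   ]
 [ 0.976 -0.001  0.219]
 [ 0.219  0.    -0.976]]
tool shift mm [ -8.1 -19.4  -6.8]
```

View pics/w6.png

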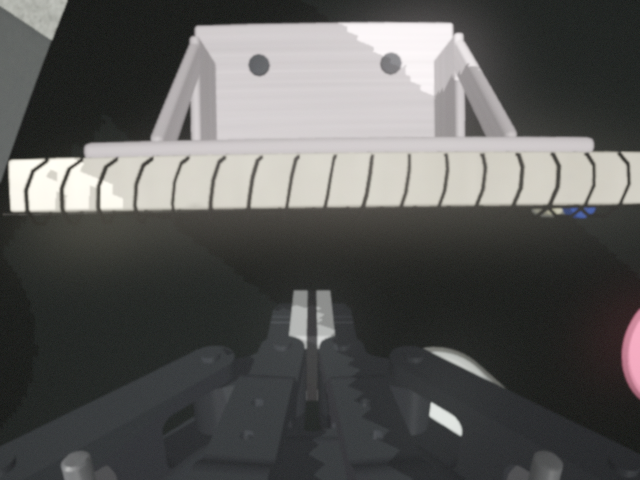

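>>> {"op": "step_arm", "data": {
  "moves": [
    [[0,0,-20],[0,0,0],0],
    [[0,0,-50],[0,0,0],0],
    [[0,0,-85],[0,0,0],0],
    [[0,0,-125],[0,0,0],0],
    [[0,0,-160],[0,0,0],0],
    [[0,0,-170],[0,-0.1,0],0],
    [[0,0,-170],[0,-0.22,0],0],
    [[0,0,-170],[0,-0.22,0],0]
  ]
}}

```text
clock: 8.97
tcp_pos: [0.4979, -0.0274, 0.2071]
orientation: [0.003, 0.559, 0.829, 0.0]
wrist_force: [-1.7, 1.2, 0.0]
finger_gap: 0.0002
grip_force: 0.0
```

>>> {"op": "step_arm", "data": {
  "moves": [
    [[35,0,0],[0,0,0],0],
    [[75,0,0],[0,0,0],0],
    [[115,0,0],[0,0,0],0],
    [[155,0,0],[0,0,0],0],
    [[195,-10,0],[0,0,0],0],
    [[235,-20,0],[0,0,0],0],
    [[275,-30,0],[0,0,0],0],
    [[315,-40,0],[0,0,0],0]
  ]
}}

```text
clock: 9.63
tcp_pos: [0.3416, 0.2491, 0.2046]
orientation: [-0.002, 0.56, 0.829, -0.001]
wrist_force: [0.5, 0.4, 0.5]
finger_gap: 0.0002
grip_force: 0.0
```

>>> {"op": "step_arm", "data": {
  "moves": [
    [[35,0,0],[0,0,0],0],
    [[65,0,0],[0,0,0],0],
    [[65,0,0],[0,0,0],0]
  ]
}}

```text
clock: 9.88
tcp_pos: [0.3168, 0.3119, 0.2046]
orientation: [-0.002, 0.557, 0.83, -0.0]
wrist_force: [-0.8, 0.0, -0.0]
finger_gap: -0.0003
grip_force: 0.0
```

```bash
python3 -c "
from h import *
st()
for n in('top','scene'): cv2.imwrite(f'pics/{n}7.png',imaging.read_camera(n)[:,:,::-1])
a=cv2.resize(cv2.imread('pics/top7.png')[225:345,155:295],None,fx=3,fy=3,interpolation=cv2.INTER_CUBIC);b=cv2.resize(cv2.imread('pics/scene7.png')[230:420,150:300],None,fx=2.4,fy=2.4,interpolation=cv2.INTER_CUBIC)
o=np.zeros((456,780,3),np.uint8);o[:360,:420]=a;o[:,420:]=b;cv2.imwrite('pics/c7.png',o)
t0=cv2.imread('pics/top0.png');t7=cv2.imread('pics/top7.png')
for nm,(x,y,w,h) in dict(dish=(300,220,45,40),flask=(410,215,45,45),vial=(184,232,18,18)).items(): print(nm,cv2.absdiff(t0[y:y+h,x:x+w],t7[y:y+h,x:x+w]).mean().round(1))"
```

```text
t 9.88 xb,yb,z mm [-46.8 297.1 204.6] F [-0.8  0.  -0. ] gap -0.0 q [ 0.59  0.07 -0.32  1.18  0.    1.78]
tool axes in bookend (rows xb,yb,z)
 [[-0.006  1.    -0.002]
 [ 1.     0.006  0.003]
 [ 0.003 -0.002 -1.   ]]
dish 1.0
flask 1.2
vial 4.3
```

View pics/c7.png

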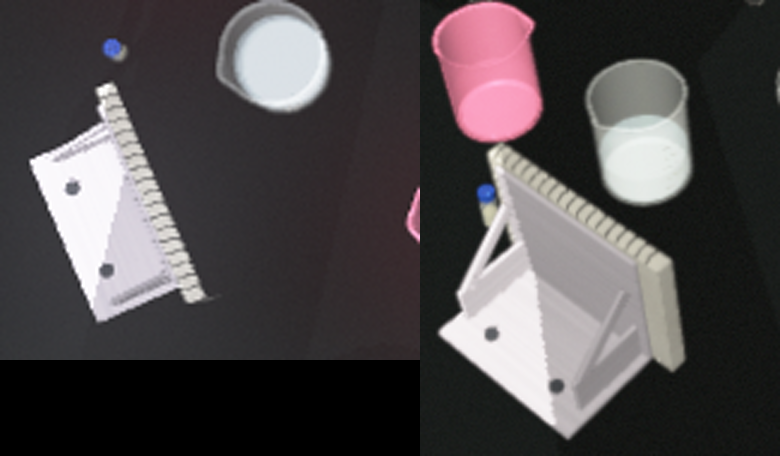

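```bash
python3 -c "
from h import *
s=lambda u,v:(150+(u-420)/2.4,230+v/2.4)
t=lambda u,v:(155+u/3,225+v/3)
print('bottom back/front -x',wb(s(672,371),0,'scene'),wb(s(685,360),0,'scene'))
print('top back/front -x scene',wb(s(656,270),.103,'scene'),wb(s(672,258),.103,'scene'))
print('top: topback +x,-x',wb(t(97,90),.103,'top'),wb(t(187,302),.103,'top'),'topfront',wb(t(114,84),.103,'top'),wb(t(204,296),.103,'top'))
"
```

```text
bottom back/front -x [-75.9   0.6] [-76.7 -10.4]
top back/front -x scene [-74.3  -0.2] [-75.5 -12.2]
top: topback +x,-x [71.5 -1.4] [-72.5  -3.1] topfront [ 70.8 -12.7] [-73.2 -14.2]
```

The book stands upright with its back within about 1-3 mm of the plate, parallel to it and centred. The glassware is where it was, so I hand in.

```bash
python3 -c "
from workcell import env
print(env.hand_in())"
```

```text
the job is handed in; nothing more can be done
None
```

The log book stands upright by itself against the bookend plate, its back within about 3 mm of the plate by camera measurement. The beaker, vial, dish and flask look unmoved, and the job is handed in (about 10 s used); the hand-in returned no verdict.

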